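Tell two potted chokes apart on the pan balance

ROBOT

A 6-joint arm with a two-finger parallel gripper is mounted at the origin on the work surface. World frame = base frame: x ahead of the robot, y to its left, z up, the work surface at z = 0. Lengths are in mm, angles in rad, forces in N, time in s.
With the tool pointing down it reaches from about 350 to 875 mm from the base axis. Payload 4.2 kg.
Tool frame: the origin (TCP) lies midway between the tips of the shut fingers; the grasp point (between the pads) lies 19 mm behind it; z points along the fingers, y is the line along which they close (so a half turn about z gives the same grasp; the last joint's range is limited). The gripper opens to 85 mm and grips with 20 to 120 N. Pads are 22 mm wide; open, the fingers measure 114 mm over their backs; the gripper's body (76 mm by 85 mm) begins 54 mm behind the grasp point. The pads swing forward as they close: fully open they stand 13 mm farther back than shut.
Start: joints at [1.607, 0.385, 0.008, 0, -1.194, -0.259], TCP at [138.069, 609.538, 231.312] pointing down, gripper open.
Joint ranges: [-3.14, 3.14], [-1.21, 2.06], [-1.07, 1.41], [-3.16, 2.05], [-2.99, -0.16], [-3.1, 3.1]. Speed limits (rad/s): [2.79, 2.79, 3.14, 3.14, 3.14, 3.14].

INTERFACE

Orientations are given as a unit quaternion [x, y, z, w].
In Python, from bench import sensors, get_image, camera_params, job_done gives the robot as it stands.
- The arm moves only by the tool servo_tool, never from a script. Its argument "motion" is a list of rows, each an object with "travel": the shift along the tool's x, y, z as a fraction of full scale, a list of three; "rot": the turn, a rotation vector about the tool's x, y, z as a fraction of full scale, a list of three; "hand": the opening, from 0 (shut) to 1 (fully open). In form: [{"travel": [x, y, z], "rot": [wx, wy, wz], "hand": hand}, ...]. A call has 1 to 10 rows; each row shifts and turns the commanded pose from where the row before left it, along the tool's axes as they then stand; what a row does not reach is not made up. Full scale, the value 1, is 25 cm for a shift and 360 degrees for a turn. A row lasts 1/12 s, in which the tool goes at most 41.7 mm and 7.16 degrees, less where a joint would pass 70% of its speed; a pose out of reach is approached as far as the arm can. A call with a number of a shift or a turn outside -1 to 1 is refused whole. A call with a gripper value outside its range is refused whole. The fingers move at their own pace and stop on an object; the grip force is fixed at half the most. Time passes only in rows, so rows that do not move let the fingers close. It gives the time, the measured TCP pose, the force, the opening and the grip force at its end, in the units of the state.
- sensors.read_state(): the state, without advancing time (a new reading comes with each control period).
- get_image(name): name is "side" or "top" or "wrist"; returns (picture, depth): 384x512x3 uint8, red, green, blue; 384x512 float32, mm along the optical axis (not along the pixel's ray), 0 where there is no reading.
- camera_params(name): a dict with "camera_matrix" (3x3 intrinsics, pixels), "R" (3x3) and "t" (3): a world point X has camera coordinates R X + t; the wrist camera has in their place "mount" (4x4, takes a point from camera to tool coordinates, whose origin is the TCP and whose axes are the flange's). Camera axes: x right, y down, z forward; pixel columns grow to the right and rows downward; lengths in mm; the calibration is good to about 2 mm. A picture is of the moment at which its call begins: read the wrist's pose just before it. camera_params takes no time and is no camera call.
- job_done(): hands the job in; it is judged then, once.
The state is a dict: "clock": time; "joints": joint angles; "joint_vel": joint speeds; "joint_efforts": joint torques, N m; "position": TCP position; "ee_rot": TCP orientation; "contact_force": force on the tool from outside, world axes, zero at the start; "wrist_torque": the same for the moment, N m; "gripper_width": finger opening in mm; "grasp_force": force on a finger pad.
Only numpy, scipy, OpenCV 4.12 (cv2) and the standard library are available. Lean on these libraries where they do the work, as an engineer would, in place of code of your own. Each camera call takes 0.05 s, during which the arm holds its last target. There are 200 camera calls.

TASK

Of the two identical-looking black potted chokes on the wooden board, one has the full iron core and is clearly the heavier. Set them gently upright on opposite pans of the balance, let go and let it settle, then set the choke whose pan drops upright in the grey parts tray beside the finished transformer, clear of it, and leave the other one standing on the balance. Do not disturb the transformer, the screwdriver or the white flux bottle.

Things in the scene. Friction and masses are not known exactly. Their poses are not given: they have to be found in the camera images.
- choke_a: Potted choke: black square can 40 x 40 mm on a 3 mm mounting flange 60 mm long (its x) x 40 mm wide (its y), so 10 mm ears stand out along its x; can top 50 mm, brass lugs 58 mm above the underside. Origin: centre of the underside, z up. Grasp from above across the plain sides, closing along its y. Starts upright on the board, the other choke 100-135 mm away. Weighs 155-185 g or 240-300 g.
- choke_b: The other potted choke, of the same shape, size, look and axes as choke_a; only the weight differs: one is always of the light and the other of the heavy sort, and which is which changes.
- beam (a joint): Tilt of the balance beam, rad, about the balance's own x axis: 0 level; positive: right pan down and left pan up; negative: left pan down. Stops at about +0.12 and -0.12. Empty it stands level; a single choke, or the heavier of two, takes its pan fully down to the stop within about 1.5 s (the balance is damped).
- pan_left_top (a point): Centre of the upper surface of the left pan of the balance, a flat round steel plate of 120 mm diameter (left = towards the balance's +y). The pans always stay level while the beam tilts; each moves up and down with it by 14 mm from its middle height of 98 mm above the bench.
- pan_right_top (a point): The same point of the right pan (towards the balance's -y).
- balance: The two-pan balance: grey cast base 100 x 270 mm standing on the bench and fixed to it, the beam lying along its y between two cheeks, pan centres 115 mm either side of the middle, a pointer with an upright white scale plate in the middle up to 127 mm high. Origin: centre of the underside; y along the beam towards the left pan, x level across it, z up.
- board: Wooden board 200 x 160 x 8 mm (x, y, z), fixed on the bench, on which the chokes start, one towards its +x end and the other towards its -x end. Origin: centre of the underside. It lies left or right of the balance, the tray on the other side.
- tray: Grey shallow parts tray, fixed on the bench, 210 mm (its x) x 170 mm (its y) outside, walls 4 mm thick and 20 mm high, floor 4 mm thick. Origin: centre of the underside, z up. The finished transformer stands in its +x half; the -x half is free.
- transformer: Finished open-frame transformer, 46 x 60 x 50 mm, standing loose in the +x half of the tray. Origin: centre of the underside. Not to be disturbed.
- screwdriver: Green-handled screwdriver 170 mm long lying on the bench between robot and balance, handle to its -x. Not to be disturbed.
- flux_bottle: Small white bottle, 40 mm diameter, 85 mm high, standing between robot and balance. Origin: centre of the underside. Not to be disturbed.
There are look-alikes about, which are no part of the job. What is shaped like the choke_b but green, purple or red is not meant.

How it is judged:
By the outcome, as a careful person would: the job done as asked, in the order asked, and still so for the second after the job is handed in, with the robot touching nothing.
It also fails if it takes over 72 s, if anything falls off the work surface, if the arm or the gripper's body presses on something with over 40 N, if the wrist force passes 120 N, or if a joint passes its speed limit or range.

## Working session

There is one attempt and no reset: what is moved stays moved. The work goes in short steps, Python scripts to look and compute and a tool call to move; the robot and the scene stay as the last step left them, time stands still between calls to the robot, and variables do not carry over. Pictures are saved under pics/ and viewed, at most 10 in all, crops included, and the job is handed in when it is done.

Besides the shell and the picture viewer there is one more tool, called after "Emit:" in YAML: its name, and indented under it one key for each argument. servo_tool: Moves the arm, as the interface text tells. Its arguments: {"type":"object","properties":{"motion":{"type":"array"}},"required":["motion"]}

```bash
ls; mkdir -p pics; cat > h.py <<'E'
import numpy as np, cv2
from bench import sensors,get_image,camera_params,job_done
from scipy.spatial.transform import Rotation as Ro
def cam(n,st=None):
    p=camera_params(n);K=np.array(p["camera_matrix"])
    if n!="wrist":
        R=np.array(p["R"]);t=np.array(p["t"]);return K,R.T,-R.T@t
    M=np.array(p["mount"]);Rt=Ro.from_quat(st["ee_rot"]).as_matrix()
    return K,Rt@M[:3,:3],Rt@M[:3,3]+np.array(st["position"])
def ray(n,u,v,z,st=None):
    K,R,c=cam(n,st);d=R@np.linalg.inv(K)@np.array([u,v,1.]);return c+d*(z-c[2])/d[2]
def cloud(n,D,st=None):
    K,R,c=cam(n,st);v,u=np.mgrid[:384,:512]
    P=np.stack([u,v,np.ones_like(u)],-1)@np.linalg.inv(K).T*D[...,None]
    return P@R.T+c
def save(n,f):
    st=sensors.read_state();I,D=get_image(n);cv2.imwrite(f"pics/{f}.png",cv2.cvtColor(I,cv2.COLOR_RGB2BGR));np.savez(f"pics/{f}.npz",I=I,D=D);return st,I,D
E
python3 - <<'E'
from h import *
s=sensors.read_state();print(s)
I1=save("top","top0")[1];I2=save("side","side0")[1]
for n in("top","side"):
    K,R,c=cam(n);print(n,c.round(),R[:,2].round(2),K[0,0])
E
```

```text
pics
{'clock': 0.0, 'joints': array([ 1.60664471e+00,  3.85541252e-01,  6.58665692e-03, -5.15390212e-04,
       -1.19399194e+00, -2.58610670e-01]), 'joint_vel': array([-6.99699315e-04,  2.27218977e-03,  3.01082677e-04, -8.95220382e-05,
        1.04076466e-03, -9.05825865e-05]), 'joint_efforts': array([-4.27756404e-04, -3.92293739e+01,  1.88399398e+01,  4.18603197e+00,
       -4.64806959e-03,  5.60996966e-06]), 'position': array([137.91984163, 608.97461477, 230.21306351]), 'ee_rot': array([ 9.93792355e-01, -1.11245411e-01, -7.92076587e-05,  1.09860751e-03]), 'contact_force': array([ 0.50350291, -0.96441187, -0.69445148]), 'wrist_torque': array([-0.02837409,  0.01169959,  0.011769  ]), 'grasp_force': 0.0, 'gripper_width': 85.54810105266638}
top [ 369.   13. 1087.] [ 0.11  0.01 -0.99] 376.3643901945616
side [444. 719. 925.] [ 0.04 -0.65 -0.76] 357.7480981797187
```

```bash
python3 -c "
import cv2
cv2.imwrite('pics/top0b.png',cv2.resize(cv2.imread('pics/top0.png'),(800,600),interpolation=2))"
```

```text
(no output)
```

View pics/top0b.png

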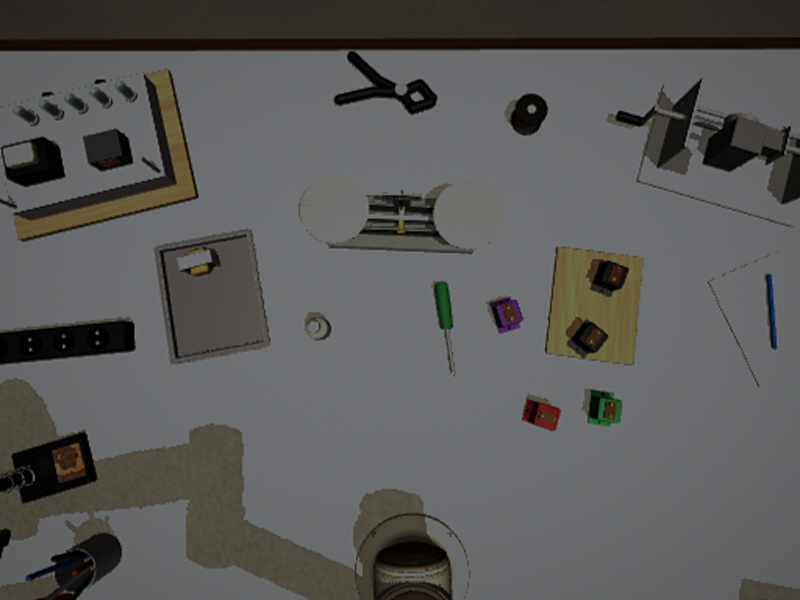

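View pics/side0.png

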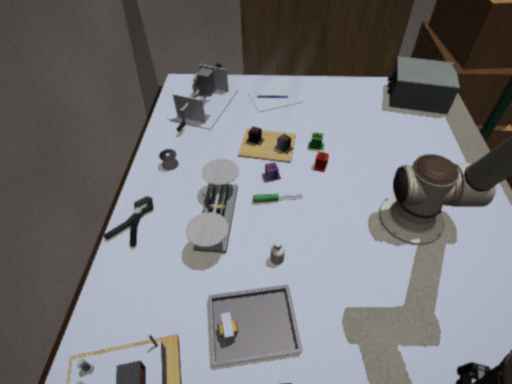

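The top view (800 px) shows two black chokes on the wooden board, at (610,274) and (587,337). The purple (507,314), green (604,408) and red (542,413) parts are look-alikes off the board. The balance is at (400,215) and the tray at (212,297), with the transformer in its upper part at (198,262). The flux bottle is at (317,326) and the screwdriver at (446,325).

```bash
python3 - <<'E'
from h import *
d=np.load('pics/top0.npz');I,D=d['I'],d['D'];P=cloud("top",D)
def box(u0,v0,u1,v1):
    m=np.zeros((384,512),bool);s=.64;m[int(v0*s):int(v1*s),int(u0*s):int(u1*s)]=1;return m
def rect(name,m):
    q=P[m][:,:2].astype(np.float32)
    (c,w,a)=cv2.minAreaRect(q);print(name,len(q),np.round(c,1),np.round(w,1),round(a,1),'z',np.percentile(P[m][:,2],[5,50,95]).round(1))
Z=P[...,2]
for n,b in dict(c1=(575,245,645,305),c2=(560,310,620,365)).items():
    b=box(*b);rect(n+'can',b&(Z>48)&(Z<61));rect(n+'all',b&(Z>20)&(Z<75)); 
    dark=(I.max(2)<60)&b;rect(n+'dark',dark)
rect('board',box(540,240,650,370)&(Z>4)&(Z<11))
rect('panA',box(290,170,372,255)&(Z>90)&(Z<106))
rect('panB',box(428,170,510,255)&(Z>90)&(Z<106))
rect('traywall',box(145,222,275,370)&(Z>12)&(Z<22))
rect('tray',box(145,222,275,370)&(Z>2.5))
rect('transf',box(165,240,225,285)&(Z>30))
rect('flux',box(295,300,340,350)&(Z>15))
rect('scr',box(425,275,465,380)&(Z>5))
rect('purple',box(485,290,530,340)&(Z>5))
c=I[int(.64*225):int(.64*385),int(.64*530):int(.64*660)]
cv2.imwrite('pics/crop.png',cv2.cvtColor(cv2.resize(np.clip(c.astype(int)*2,0,255).astype(np.uint8),None,fx=6,fy=6,interpolation=cv2.INTER_CUBIC)[:600],cv2.COLOR_RGB2BGR))
E
```

```text
c1can 201 [ 520.4 -358.3] [40.6 40.4] 67.0 z [50.6 57.6 60.5]
c1all 290 [ 520.2 -357.9] [41.1 40.8] 68.1 z [26.6 56.8 61.7]
c1dark 374 [ 441.3 -200.1] [ 71.1 445.5] 27.9 z [ 9.  55.  61.1]
c2can 193 [ 409.8 -316.3] [41.  39.8] 49.3 z [51.3 57.8 60.3]
c2all 280 [ 409.9 -316.1] [40.4 40.6] 51.7 z [29.3 57.5 62.1]
c2dark 318 [ 377.8 -172. ] [ 67.4 365.2] 13.3 z [ 8.5 54.8 61.2]
board 2986 [ 475.8 -337.3] [200.6 239.6] 88.5 z [ 4.8  7.8 10.4]
panA 1512 [627.6 133.9] [116.6 116.7] 89.8 z [ 94.8  97.8 100.8]
panB 1522 [618.2 -96. ] [116.9 119.3] 45.5 z [ 94.9  97.8 100.7]
traywall 952 [487.4 366.7] [223.6 183.4] 10.7 z [14.8 19.2 21.6]
tray 4328 [492.6 258.3] [272.2 489.6] 0.0 z [ 2.8  5.6 48.6]
transf 310 [476.1 209.3] [443.5  53.9] 68.2 z [35.6 51.9 57. ]
flux 180 [426.1 166.3] [36.6 38. ] 87.6 z [32.1 59.  85.4]
scr 335 [433.4 -56.7] [101.6 161.7] 74.9 z [12.6 21.8 28. ]
purple 263 [416.4 -93.5] [ 57.6 234. ] 26.5 z [ 6.8 49.5 54.5]
```

View pics/crop.png

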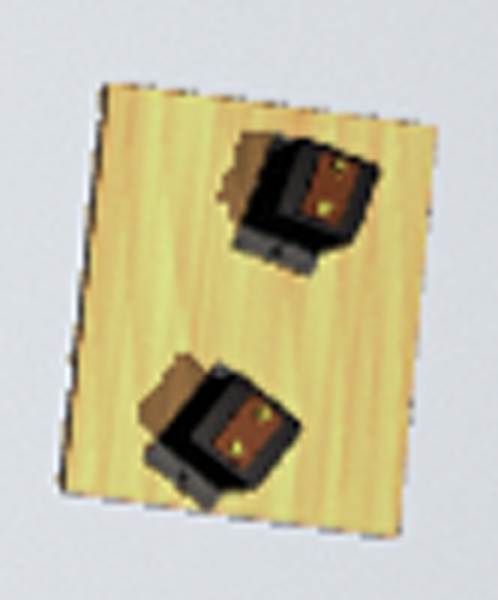

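The crop shows two black cans with brown tops on the board, at about (335,185) and (250,430). Both have their grey flange ears lower left, so their x axes point at about -22° and -41°. These are choke_a and choke_b. The coloured look-alikes are off the board.

```bash
cat >> h.py <<'E'
def plan(*tg,yaw0=None):
    "tool-axis units to each (x,y,z) in turn, and rows at 38 mm"
    s=sensors.read_state();p=np.array(s["position"]);R=Ro.from_quat(s["ee_rot"]).as_matrix()
    print("t",round(s["clock"],2),"pos",p.round(1),"closing dir deg",round(np.degrees(np.arctan2(R[1,1],R[0,1]))%180,1),"tilt",R[:,2].round(3),'F',s["contact_force"].round(1),'w',round(s["gripper_width"],1))
    for t in tg:
        t=np.array(t,float);d=R.T@(t-p);n=int(np.ceil(np.linalg.norm(d)/38))
        print(t,"n",n,"per row",(d/250/n).round(4),"total",(d/250).round(4));p=t
E
python3 - <<'E'
from h import *
d=np.load('pics/top0.npz');I,D=d['I'],d['D'];P=cloud("top",D);Z=P[...,2]
m=(Z>13)&(Z<23)&(P[...,1]>240)&(P[...,1]<470)&(P[...,0]>370)&(P[...,0]<610)
k,l,st,c=cv2.connectedComponentsWithStats(m.astype(np.uint8));i=1+st[1:,4].argmax();print(st[i])
print(cv2.minAreaRect(P[l==i][:,:2].astype(np.float32)))
q=(Z>30)&(Z<75)&(P[...,1]>270)&(P[...,1]<450)&(P[...,0]>400)&(P[...,0]<580);print(cv2.minAreaRect(P[q][:,:2].astype(np.float32)))
plan((470,0,230),(520.4,-358.3,230),(520.4,-358.3,22))
E
```

```text
[100 147  73  84 959]
((487.49017333984375, 366.71539306640625), (223.53305053710938, 183.42178344726562), 10.699502944946289)
((547.2327880859375, 387.87451171875), (46.52159881591797, 61.63136672973633), 16.672271728515625)
t 0.1 pos [138.  609.  230.3] closing dir deg 77.2 tilt [-0.    -0.002 -1.   ] F [-0.3 -0.   0.1] w 85.1
[470.   0. 230.] n 19 per row [0.0965 0.1096 0.0003] total [1.8339 2.0821 0.0057]
[ 520.4 -358.3  230. ] n 10 per row [0.0514 0.1353 0.0003] total [0.5135 1.3531 0.0028]
[ 520.4 -358.3   22. ] n 6 per row [-0.     -0.0003  0.1387] total [-1.00e-04 -1.70e-03  8.32e-01]
```

Emit:
servo_tool:
  motion:
    - {"travel":[0.0965,0.1096,0],"rot":[0,0,0],"hand":1}
    - {"travel":[0.0965,0.1096,0],"rot":[0,0,0],"hand":1}
    - {"travel":[0.0965,0.1096,0],"rot":[0,0,0],"hand":1}
    - {"travel":[0.0965,0.1096,0],"rot":[0,0,0],"hand":1}
    - {"travel":[0.0965,0.1096,0],"rot":[0,0,0],"hand":1}
    - {"travel":[0.0965,0.1096,0],"rot":[0,0,0],"hand":1}
    - {"travel":[0.0965,0.1096,0],"rot":[0,0,0],"hand":1}
    - {"travel":[0.0965,0.1096,0],"rot":[0,0,0],"hand":1}
    - {"travel":[0.0965,0.1096,0],"rot":[0,0,0],"hand":1}
    - {"travel":[0.0965,0.1096,0],"rot":[0,0,0],"hand":1}

```text
clock: 0.93
position: [313.0, 287.1, 231.2]
ee_rot: [0.994, -0.111, -0.0, 0.0]
contact_force: [0.7, 0.6, 0.6]
gripper_width: 85.5
grasp_force: 0.0
```

Emit:
servo_tool:
  motion:
    - {"travel":[0.0965,0.1096,0],"rot":[0,0,0],"hand":1}
    - {"travel":[0.0965,0.1096,0],"rot":[0,0,0],"hand":1}
    - {"travel":[0.0965,0.1096,0],"rot":[0,0,0],"hand":1}
    - {"travel":[0.0965,0.1096,0],"rot":[0,0,0],"hand":1}
    - {"travel":[0.0965,0.1096,0],"rot":[0,0,0],"hand":1}
    - {"travel":[0.0965,0.1096,0],"rot":[0,0,0],"hand":1}
    - {"travel":[0.0965,0.1096,0],"rot":[0,0,0],"hand":1}
    - {"travel":[0.0965,0.1096,0],"rot":[0,0,0],"hand":1}
    - {"travel":[0.0965,0.1096,0],"rot":[0,0,0],"hand":1}

```text
clock: 1.68
position: [470.3, -1.3, 231.2]
ee_rot: [0.994, -0.111, -0.0, -0.0]
contact_force: [0.8, 1.7, -0.3]
gripper_width: 85.5
grasp_force: 0.0
```

Emit:
servo_tool:
  motion:
    - {"travel":[0.0514,0.1353,0],"rot":[0,0,0],"hand":1}
    - {"travel":[0.0514,0.1353,0],"rot":[0,0,0],"hand":1}
    - {"travel":[0.0514,0.1353,0],"rot":[0,0,0],"hand":1}
    - {"travel":[0.0514,0.1353,0],"rot":[0,0,0],"hand":1}
    - {"travel":[0.0514,0.1353,0],"rot":[0,0,0],"hand":1}
    - {"travel":[0.0514,0.1353,0],"rot":[0,0,0],"hand":1}
    - {"travel":[0.0514,0.1353,0],"rot":[0,0,0],"hand":1}
    - {"travel":[0.0514,0.1353,0],"rot":[0,0,0],"hand":1}
    - {"travel":[0.0514,0.1353,0],"rot":[0,0,0],"hand":1}
    - {"travel":[0.0514,0.1353,0],"rot":[0,0,0],"hand":1}

```text
clock: 2.52
position: [520.3, -359.5, 230.7]
ee_rot: [0.994, -0.111, -0.001, -0.0]
contact_force: [1.3, 0.4, 0.5]
gripper_width: 85.5
grasp_force: 0.0
```

Emit:
servo_tool:
  motion:
    - {"travel":[0,0,0.1],"rot":[0,0,0.014],"hand":1}
    - {"travel":[0,0,0.1],"rot":[0,0,0.013],"hand":1}
    - {"travel":[0,0,0.1],"rot":[0,0,0],"hand":1}
    - {"travel":[0,0,0],"rot":[0,0,0],"hand":1}
    - {"travel":[0,0,0],"rot":[0,0,0],"hand":1}

```text
clock: 2.93
position: [519.8, -357.6, 154.9]
ee_rot: [0.981, -0.195, -0.002, -0.0]
contact_force: [-0.5, -0.2, 0.7]
gripper_width: 85.4
grasp_force: 0.0
```

```bash
python3 - <<'E'
from h import *
st,I,D=save("wrist","w1");P=cloud("wrist",D,st);Z=P[...,2]
m=(Z>50)&(Z<63)&(abs(P[...,0]-520)<50)&(abs(P[...,1]+358)<50)
print(m.sum(),cv2.minAreaRect(P[m][:,:2].astype(np.float32)),np.median(Z[m]))
f=(Z>9)&(Z<15)&(I.max(2)<90)&(abs(P[...,0]-520)<45)&(abs(P[...,1]+358)<45)
print(f.sum(),P[f].mean(0) if f.sum() else 0)
plan((520.4,-358.3,22))
E
```

```text
2395 ((522.4517211914062, -358.6109313964844), (39.93278503417969, 39.543888092041016), 68.93336486816406) 58.23107494049785
489 [ 545.38431962 -365.9661674    11.16748787]
t 2.98 pos [ 521.  -358.1  156.9] closing dir deg 67.6 tilt [-0.    -0.001 -1.   ] F [-0.3 -0.4  0.5] w 85.4
[ 520.4 -358.3   22. ] n 4 per row [-0.0005  0.0004  0.1349] total [-0.0021  0.0014  0.5396]
```

View pics/w1.png

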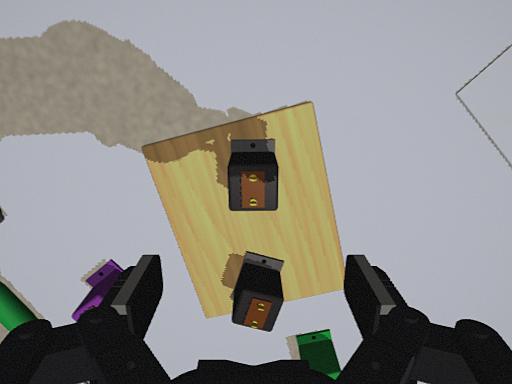

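The wrist view shows the choke centred between the fingers at (253,180), ear on top at (252,146), with its faces square to the closing line. The second choke is at (258,300), well clear.

Emit:
servo_tool:
  motion:
    - {"travel":[0.002,0,0.13],"rot":[0,0,0],"hand":1}
    - {"travel":[0,0,0.13],"rot":[0,0,0],"hand":1}
    - {"travel":[0,0,0.13],"rot":[0,0,0],"hand":1}
    - {"travel":[0,0,0.1],"rot":[0,0,0],"hand":1}
    - {"travel":[0,0,0.05],"rot":[0,0,0],"hand":1}
    - {"travel":[0,0,0],"rot":[0,0,0],"hand":1}
    - {"travel":[0,0,0],"rot":[0,0,0],"hand":0.2}
    - {"travel":[0,0,0],"rot":[0,0,0],"hand":0.2}
    - {"travel":[0,0,0],"rot":[0,0,0],"hand":0.2}
    - {"travel":[0,0,0],"rot":[0,0,0],"hand":0.2}

```text
clock: 3.82
position: [522.3, -358.5, 23.5]
ee_rot: [0.981, -0.195, 0.002, 0.0]
contact_force: [-3.5, 5.3, 29.0]
gripper_width: 39.0
grasp_force: 57.4
```

Emit:
servo_tool:
  motion:
    - {"travel":[0,0,0],"rot":[0,0,0],"hand":0.2}
    - {"travel":[0,0,0],"rot":[0,0,0],"hand":0.2}
    - {"travel":[0,0,0],"rot":[0,0,0],"hand":0.2}
    - {"travel":[0,0,0],"rot":[0,0,0],"hand":0.2}

```text
clock: 4.15
position: [522.5, -358.5, 23.6]
ee_rot: [0.981, -0.195, 0.002, 0.001]
contact_force: [-0.2, 0.7, 6.3]
gripper_width: 39.1
grasp_force: 61.6
```

```bash
python3 - <<'E'
from h import *
plan((521,-358,200),(627.6,133.9,200),(627.6,133.9,118))
E
```

```text
t 4.15 pos [ 522.5 -358.5   23.6] closing dir deg 67.6 tilt [ 0.004 -0.002 -1.   ] F [-0.2  0.7  6.3] w 39.1
[ 521. -358.  200.] n 5 per row [-7.000e-04  1.000e-04 -1.411e-01] total [-3.700e-03  6.000e-04 -7.056e-01]
[627.6 133.9 200. ] n 14 per row [-0.0255 -0.1415 -0.0002] total [-0.3572 -1.9813 -0.0021]
[627.6 133.9 118. ] n 3 per row [-0.0004 -0.      0.1093] total [-1.30e-03 -1.00e-04  3.28e-01]
```

Emit:
servo_tool:
  motion:
    - {"travel":[0,0,-0.08],"rot":[0,0,0],"hand":0.2}
    - {"travel":[0,0,-0.12],"rot":[0,0,0],"hand":0.2}
    - {"travel":[0,0,-0.14],"rot":[0,0,0],"hand":0.2}
    - {"travel":[0,0,-0.14],"rot":[0,0,0],"hand":0.2}
    - {"travel":[0,0,-0.14],"rot":[0,0,0],"hand":0.2}
    - {"travel":[0,0,-0.085],"rot":[0,0,0],"hand":0.2}
    - {"travel":[-0.0125,-0.07,0],"rot":[0,0,0],"hand":0.2}
    - {"travel":[-0.0255,-0.1415,0],"rot":[0,0,0],"hand":0.2}
    - {"travel":[-0.0255,-0.1415,0],"rot":[0,0,0],"hand":0.2}
    - {"travel":[-0.0255,-0.1415,0],"rot":[0,0,0],"hand":0.2}

```text
clock: 4.98
position: [547.2, -234.0, 197.4]
ee_rot: [0.981, -0.196, -0.0, -0.0]
contact_force: [1.1, -0.3, -2.0]
gripper_width: 39.0
grasp_force: 60.9
```

Emit:
servo_tool:
  motion:
    - {"travel":[-0.0255,-0.1415,0],"rot":[0,0,0],"hand":0.2}
    - {"travel":[-0.0255,-0.1415,0],"rot":[0,0,0],"hand":0.2}
    - {"travel":[-0.0255,-0.1415,0],"rot":[0,0,0],"hand":0.2}
    - {"travel":[-0.0255,-0.1415,0],"rot":[0,0,0],"hand":0.2}
    - {"travel":[-0.0255,-0.1415,0],"rot":[0,0,0],"hand":0.2}
    - {"travel":[-0.0255,-0.1415,0],"rot":[0,0,0],"hand":0.2}
    - {"travel":[-0.0255,-0.1415,0],"rot":[0,0,0],"hand":0.2}
    - {"travel":[-0.0255,-0.1415,0],"rot":[0,0,0],"hand":0.2}
    - {"travel":[-0.0255,-0.1415,0],"rot":[0,0,0],"hand":0.2}
    - {"travel":[-0.018,-0.0985,0],"rot":[0,0,0],"hand":0.2}

```text
clock: 5.82
position: [621.7, 108.3, 197.2]
ee_rot: [0.981, -0.194, -0.0, -0.0]
contact_force: [-0.3, -1.5, -2.1]
gripper_width: 39.4
grasp_force: 60.9
```

Emit:
servo_tool:
  motion:
    - {"travel":[-0.007,-0.04,0],"rot":[0,0,0],"hand":0.2}
    - {"travel":[0,0,0.08],"rot":[0,0,0],"hand":0.2}
    - {"travel":[0,0,0.12],"rot":[0,0,0],"hand":0.2}
    - {"travel":[0,0,0.07],"rot":[0,0,0],"hand":0.2}
    - {"travel":[0,0,0],"rot":[0,0,0],"hand":0.2}
    - {"travel":[0,0,0],"rot":[0,0,0],"hand":0.2}

```text
clock: 6.32
position: [623.5, 114.5, 129.3]
ee_rot: [0.981, -0.195, -0.001, 0.001]
contact_force: [0.2, -0.4, -0.4]
gripper_width: 39.4
grasp_force: 60.8
```

```bash
python3 - <<'E'
from h import *
plan((627.6,133.9,114),(627.6,133.9,101))
E
```

```text
t 6.32 pos [623.5 114.5 129.3] closing dir deg 67.5 tilt [-0.002 -0.001 -1.   ] F [ 0.2 -0.4 -0.4] w 39.4
[627.6 133.9 114. ] n 1 per row [-0.0143 -0.0781  0.0611] total [-0.0143 -0.0781  0.0611]
[627.6 133.9 101. ] n 1 per row [ 0.0001 -0.0001  0.052 ] total [ 0.0001 -0.0001  0.052 ]
```

Emit:
servo_tool:
  motion:
    - {"travel":[-0.007,-0.039,0],"rot":[0,0,0],"hand":0.2}
    - {"travel":[-0.007,-0.039,0],"rot":[0,0,0],"hand":0.2}
    - {"travel":[0,0,0.02],"rot":[0,0,0],"hand":0.2}
    - {"travel":[0,0,0.02],"rot":[0,0,0],"hand":0.2}
    - {"travel":[0,0,0.012],"rot":[0,0,0],"hand":0.2}
    - {"travel":[0,0,0.012],"rot":[0,0,0],"hand":0.2}
    - {"travel":[0,0,0.012],"rot":[0,0,0],"hand":0.2}
    - {"travel":[0,0,0.012],"rot":[0,0,0],"hand":0.2}
    - {"travel":[0,0,0.012],"rot":[0,0,0],"hand":0.2}
    - {"travel":[0,0,0.008],"rot":[0,0,0],"hand":0.2}

```text
clock: 7.15
position: [628.2, 134.3, 102.7]
ee_rot: [0.981, -0.195, -0.0, 0.0]
contact_force: [-0.2, -0.4, -0.8]
gripper_width: 39.1
grasp_force: 61.1
```

Emit:
servo_tool:
  motion:
    - {"travel":[0,0,0],"rot":[0,0,0],"hand":0.2}
    - {"travel":[0,0,0],"rot":[0,0,0],"hand":0.2}
    - {"travel":[0,0,0],"rot":[0,0,0],"hand":0.2}

```text
clock: 7.4
position: [628.4, 134.7, 103.2]
ee_rot: [0.981, -0.195, 0.0, -0.0]
contact_force: [-0.4, 0.3, -1.4]
gripper_width: 38.9
grasp_force: 61.1
```

Emit:
servo_tool:
  motion:
    - {"travel":[0,0,0.006],"rot":[0,0,0],"hand":0.2}
    - {"travel":[0,0,0],"rot":[0,0,0],"hand":0.2}
    - {"travel":[0,0,0],"rot":[0,0,0],"hand":0.6}
    - {"travel":[0,0,0],"rot":[0,0,0],"hand":0.8}
    - {"travel":[0,0,0],"rot":[0,0,0],"hand":1}
    - {"travel":[0,0,0],"rot":[0,0,0],"hand":1}
    - {"travel":[0,0,0],"rot":[0,0,0],"hand":1}
    - {"travel":[0,0,0],"rot":[0,0,0],"hand":1}
    - {"travel":[0,0,0],"rot":[0,0,0],"hand":1}

```text
clock: 8.15
position: [628.3, 134.6, 101.7]
ee_rot: [0.981, -0.195, 0.0, -0.0]
contact_force: [0.2, -0.4, 0.2]
gripper_width: 85.7
grasp_force: 0.0
```

Emit:
servo_tool:
  motion:
    - {"travel":[0,0,-0.03],"rot":[0,0,0],"hand":1}
    - {"travel":[0,0,-0.06],"rot":[0,0,0],"hand":1}
    - {"travel":[0,0,-0.1],"rot":[0,0,0],"hand":1}
    - {"travel":[0,0,-0.14],"rot":[0,0,0],"hand":1}
    - {"travel":[0,0,-0.14],"rot":[0,0,0],"hand":1}

```text
clock: 8.57
position: [627.8, 134.4, 220.2]
ee_rot: [0.981, -0.195, -0.001, 0.001]
contact_force: [1.0, 0.5, -0.6]
gripper_width: 85.0
grasp_force: 0.0
```

```bash
python3 - <<'E'
from h import *
plan((409.8,-316.3,220),(409.8,-316.3,120))
st,I,D=save("side","s1");cv2.imwrite('pics/s1c.png',cv2.cvtColor(cv2.resize(I[120:300,140:340],(800,720),interpolation=2)[:600],cv2.COLOR_RGB2BGR))
E
```

```text
t 8.57 pos [627.8 134.4 220.2] closing dir deg 67.5 tilt [-0.002 -0.001 -1.   ] F [ 1.   0.5 -0.6] w 85.0
[ 409.8 -316.3  220. ] n 14 per row [-0.0083  0.1428  0.0003] total [-0.1164  1.999   0.004 ]
[ 409.8 -316.3  120. ] n 3 per row [ 1.000e-04 -2.000e-04  1.333e-01] total [ 0.0004 -0.0006  0.4   ]
```

View pics/s1c.png

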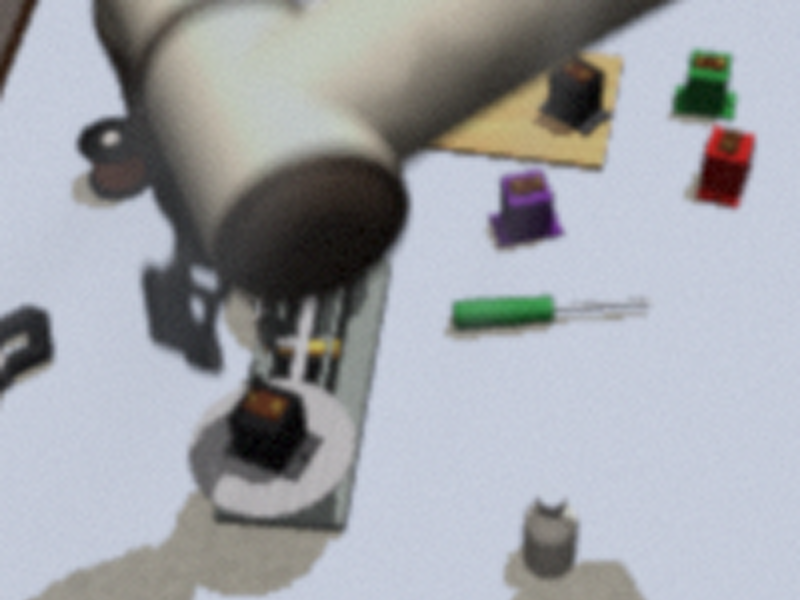

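The choke stands upright on pan A at (270,430) in the crop, near the middle of the pan. The second choke is still on the board at (575,90). Going for it next.

Emit:
servo_tool:
  motion:
    - {"travel":[-0.0083,0.1428,0],"rot":[0,0,0],"hand":1}
    - {"travel":[-0.0083,0.1428,0],"rot":[0,0,0],"hand":1}
    - {"travel":[-0.0083,0.1428,0],"rot":[0,0,0],"hand":1}
    - {"travel":[-0.0083,0.1428,0],"rot":[0,0,0],"hand":1}
    - {"travel":[-0.0083,0.1428,0],"rot":[0,0,0],"hand":1}
    - {"travel":[-0.0083,0.1428,0],"rot":[0,0,0],"hand":1}
    - {"travel":[-0.0083,0.1428,0],"rot":[0,0,0],"hand":1}
    - {"travel":[-0.0083,0.1428,0],"rot":[0,0,0],"hand":1}
    - {"travel":[-0.0083,0.1428,0],"rot":[0,0,0],"hand":1}
    - {"travel":[-0.0083,0.1428,0],"rot":[0,0,0],"hand":1}

```text
clock: 9.45
position: [471.7, -188.6, 219.8]
ee_rot: [0.981, -0.195, 0.001, -0.0]
contact_force: [1.1, -0.8, 0.0]
gripper_width: 85.2
grasp_force: 0.0
```

Emit:
servo_tool:
  motion:
    - {"travel":[-0.0083,0.1428,0],"rot":[0,0,0],"hand":1}
    - {"travel":[-0.0083,0.1428,0],"rot":[0,0,0],"hand":1}
    - {"travel":[-0.0083,0.1428,0],"rot":[0,0,0],"hand":1}
    - {"travel":[-0.0083,0.1428,0],"rot":[0,0,0],"hand":1}
    - {"travel":[0,0,0.08],"rot":[0,0,0.017],"hand":1}
    - {"travel":[0,0,0.1],"rot":[0,0,0.017],"hand":1}
    - {"travel":[0,0,0.08],"rot":[0,0,0.0165],"hand":1}
    - {"travel":[0,0,0],"rot":[0,0,0],"hand":1}
    - {"travel":[0,0,0],"rot":[0,0,0],"hand":1}

```text
clock: 10.2
position: [410.0, -316.2, 154.0]
ee_rot: [0.938, -0.346, -0.001, 0.0]
contact_force: [0.2, -0.0, -0.1]
gripper_width: 85.6
grasp_force: 0.0
```

```bash
python3 - <<'E'
from h import *
st,I,D=save("wrist","w2");P=cloud("wrist",D,st);Z=P[...,2]
m=(Z>50)&(Z<63)&(abs(P[...,0]-410)<45)&(abs(P[...,1]+316)<45)
r=cv2.minAreaRect(P[m][:,:2].astype(np.float32));print(m.sum(),r)
f=(Z>9)&(Z<15)&(I.max(2)<90)&(abs(P[...,0]-410)<45)&(abs(P[...,1]+316)<45)
print(f.sum(),P[f].mean(0))
plan((*r[0],22))
E
```

```text
2408 ((411.0299377441406, -317.1726989746094), (39.96696472167969, 39.694923400878906), 50.76932907104492)
372 [ 432.3344151  -328.29697366   11.10049141]
t 10.25 pos [ 411.  -316.5  155.2] closing dir deg 49.5 tilt [ 0.001 -0.001 -1.   ] F [ 0.1 -0.1  0.3] w 85.4
[ 411.02993774 -317.17269897   22.        ] n 4 per row [0.0003 0.0005 0.1332] total [0.0012 0.0019 0.5327]
```

Emit:
servo_tool:
  motion:
    - {"travel":[0.001,0.002,0.13],"rot":[0,0,0],"hand":1}
    - {"travel":[0,0,0.13],"rot":[0,0,0],"hand":1}
    - {"travel":[0,0,0.13],"rot":[0,0,0],"hand":1}
    - {"travel":[0,0,0.1],"rot":[0,0,0],"hand":1}
    - {"travel":[0,0,0.04],"rot":[0,0,0],"hand":1}
    - {"travel":[0,0,0],"rot":[0,0,0],"hand":1}
    - {"travel":[0,0,0],"rot":[0,0,0],"hand":0.2}
    - {"travel":[0,0,0],"rot":[0,0,0],"hand":0.2}
    - {"travel":[0,0,0],"rot":[0,0,0],"hand":0.2}
    - {"travel":[0,0,0],"rot":[0,0,0],"hand":0.2}

```text
clock: 11.08
position: [411.4, -317.0, 23.4]
ee_rot: [0.938, -0.347, 0.002, 0.0]
contact_force: [-5.2, 6.3, 24.3]
gripper_width: 39.5
grasp_force: 57.0
```

Emit:
servo_tool:
  motion:
    - {"travel":[0,0,0],"rot":[0,0,0],"hand":0.2}
    - {"travel":[0,0,0],"rot":[0,0,0],"hand":0.2}
    - {"travel":[0,0,0],"rot":[0,0,0],"hand":0.2}
    - {"travel":[0,0,0],"rot":[0,0,0],"hand":0.2}

```text
clock: 11.42
position: [411.6, -317.2, 23.5]
ee_rot: [0.938, -0.347, 0.002, 0.0]
contact_force: [0.6, 1.3, 7.1]
gripper_width: 39.3
grasp_force: 61.1
```

```bash
python3 - <<'E'
from h import *
plan((411,-317,200),(618.2,-96,200),(618.2,-96,132))
E
```

```text
t 11.42 pos [ 411.6 -317.2   23.5] closing dir deg 49.4 tilt [ 0.004 -0.002 -1.   ] F [0.6 1.3 7.1] w 39.3
[ 411. -317.  200.] n 5 per row [ 1.000e-04  1.000e-04 -1.412e-01] total [ 4.00e-04  4.00e-04 -7.06e-01]
[618.2 -96.  200. ] n 8 per row [ 0.0067 -0.1513  0.0002] total [ 0.0538 -1.2106  0.0014]
[618.2 -96.  132. ] n 2 per row [-5.00e-04  1.00e-04  1.36e-01] total [-0.001   0.0003  0.272 ]
```

Emit:
servo_tool:
  motion:
    - {"travel":[0,0,-0.08],"rot":[0,0,0],"hand":0.2}
    - {"travel":[0,0,-0.12],"rot":[0,0,0],"hand":0.2}
    - {"travel":[0,0,-0.14],"rot":[0,0,0],"hand":0.2}
    - {"travel":[0,0,-0.14],"rot":[0,0,0],"hand":0.2}
    - {"travel":[0,0,-0.14],"rot":[0,0,0],"hand":0.2}
    - {"travel":[0,0,-0.085],"rot":[0,0,0],"hand":0.2}
    - {"travel":[0.004,-0.07,0],"rot":[0,0,0],"hand":0.2}
    - {"travel":[0.007,-0.15,0],"rot":[0,0,0],"hand":0.2}
    - {"travel":[0.007,-0.15,0],"rot":[0,0,0],"hand":0.2}
    - {"travel":[0.007,-0.15,0],"rot":[0,0,0],"hand":0.2}

```text
clock: 12.25
position: [499.5, -220.9, 198.0]
ee_rot: [0.937, -0.348, -0.0, -0.0]
contact_force: [0.9, -0.5, -3.1]
gripper_width: 39.4
grasp_force: 61.1
```

Emit:
servo_tool:
  motion:
    - {"travel":[0.007,-0.15,0],"rot":[0,0,0],"hand":0.2}
    - {"travel":[0.007,-0.15,0],"rot":[0,0,0],"hand":0.2}
    - {"travel":[0.007,-0.15,0],"rot":[0,0,0],"hand":0.2}
    - {"travel":[0.007,-0.15,0],"rot":[0,0,0],"hand":0.2}
    - {"travel":[0.001,-0.09,0],"rot":[0,0,0],"hand":0.2}
    - {"travel":[0,0,0.07],"rot":[0,0,0],"hand":0.2}
    - {"travel":[0,0,0.1],"rot":[0,0,0],"hand":0.2}
    - {"travel":[0,0,0.06],"rot":[0,0,0],"hand":0.2}
    - {"travel":[0,0,0],"rot":[0,0,0],"hand":0.2}
    - {"travel":[0,0,0],"rot":[0,0,0],"hand":0.2}

```text
clock: 13.08
position: [616.7, -96.1, 139.4]
ee_rot: [0.938, -0.347, -0.001, 0.001]
contact_force: [1.0, -0.1, -2.6]
gripper_width: 39.5
grasp_force: 61.2
```

```bash
python3 - <<'E'
from h import *
plan((618.2,-96,127.5))
st,I,D=save("top","t2");P=cloud("top",D)
for c in((627.6,134),(618.2,-96)):
    m=(np.hypot(P[...,0]-c[0],P[...,1]-c[1])<57)&(I.min(2)>75)&(P[...,2]<120)&(P[...,2]>75)
    print(c,m.sum(),np.percentile(P[m][:,2],[25,50,75]) if m.sum() else 0)
E
```

```text
t 13.08 pos [616.7 -96.1 139.4] closing dir deg 49.3 tilt [-0.003 -0.    -1.   ] F [ 1.  -0.1 -2.6] w 39.5
[618.2 -96.  127.5] n 1 per row [ 0.0045 -0.0042  0.0477] total [ 0.0045 -0.0042  0.0477]
(627.6, 134) 73 [82.63080286 83.9157542  85.01407455]
(618.2, -96) 451 [110.39205529 111.58787285 112.83626118]
```

Emit:
servo_tool:
  motion:
    - {"travel":[0.004,-0.004,0],"rot":[0,0,0],"hand":0.2}
    - {"travel":[0,0,0.02],"rot":[0,0,0],"hand":0.2}
    - {"travel":[0,0,0.012],"rot":[0,0,0],"hand":0.2}
    - {"travel":[0,0,0.008],"rot":[0,0,0],"hand":0.2}
    - {"travel":[0,0,0.008],"rot":[0,0,0],"hand":0.2}
    - {"travel":[0,0,0.004],"rot":[0,0,0],"hand":0.2}
    - {"travel":[0,0,0],"rot":[0,0,0],"hand":0.2}
    - {"travel":[0,0,0],"rot":[0,0,0],"hand":0.2}
    - {"travel":[0,0,0],"rot":[0,0,0],"hand":0.2}

```text
clock: 13.88
position: [619.1, -95.8, 127.5]
ee_rot: [0.938, -0.347, 0.0, -0.0]
contact_force: [-0.6, 0.1, -2.5]
gripper_width: 39.3
grasp_force: 61.4
```

Emit:
servo_tool:
  motion:
    - {"travel":[0,0,0.004],"rot":[0,0,0],"hand":0.2}
    - {"travel":[0,0,0.004],"rot":[0,0,0],"hand":0.2}
    - {"travel":[0,0,0],"rot":[0,0,0],"hand":0.2}
    - {"travel":[0,0,0],"rot":[0,0,0],"hand":0.2}
    - {"travel":[0,0,0],"rot":[0,0,0],"hand":0.2}

```text
clock: 14.3
position: [619.1, -96.0, 125.5]
ee_rot: [0.938, -0.347, 0.0, 0.0]
contact_force: [0.7, -0.2, 0.8]
gripper_width: 39.3
grasp_force: 61.4
```

Contact is confirmed: the load has gone from the wrist. Releasing and letting the balance settle.

Emit:
servo_tool:
  motion:
    - {"travel":[0,0,0],"rot":[0,0,0],"hand":0.6}
    - {"travel":[0,0,0],"rot":[0,0,0],"hand":0.8}
    - {"travel":[0,0,0],"rot":[0,0,0],"hand":1}
    - {"travel":[0,0,0],"rot":[0,0,0],"hand":1}
    - {"travel":[0,0,0],"rot":[0,0,0],"hand":1}
    - {"travel":[0,0,0],"rot":[0,0,0],"hand":1}
    - {"travel":[0,0,-0.06],"rot":[0,0,0],"hand":1}
    - {"travel":[0,0,-0.1],"rot":[0,0,0],"hand":1}
    - {"travel":[0,0,-0.14],"rot":[0,0,0],"hand":1}
    - {"travel":[0,0,-0.1],"rot":[0,0,0],"hand":1}

```text
clock: 15.13
position: [619.5, -96.0, 227.8]
ee_rot: [0.938, -0.347, 0.001, -0.0]
contact_force: [0.2, -0.7, 1.1]
gripper_width: 85.5
grasp_force: 0.0
```

Emit:
servo_tool:
  motion:
    - {"travel":[0.1,0,0],"rot":[0,0,0],"hand":1}
    - {"travel":[-0.1,0,0],"rot":[0,0,0],"hand":1}
    - {"travel":[0,0,0],"rot":[0,0,0],"hand":1}
    - {"travel":[0,0,0],"rot":[0,0,0],"hand":1}
    - {"travel":[0,0,0],"rot":[0,0,0],"hand":1}
    - {"travel":[0,0,0],"rot":[0,0,0],"hand":1}
    - {"travel":[0,0,0],"rot":[0,0,0],"hand":1}
    - {"travel":[0,0,0],"rot":[0,0,0],"hand":1}
    - {"travel":[0,0,0],"rot":[0,0,0],"hand":1}
    - {"travel":[0,0,0],"rot":[0,0,0],"hand":1}

```text
clock: 15.97
position: [619.0, -95.9, 225.3]
ee_rot: [0.938, -0.348, 0.0, 0.0]
contact_force: [0.4, 0.4, 0.1]
gripper_width: 85.6
grasp_force: 0.0
```

```bash
python3 - <<'E'
from h import *
plan((618,-96,127))
for n in("side","top","wrist"):
    st,I,D=save(n,n+"3");P=cloud(n,D,st)
    for c in((627.6,134),(618.2,-96)):
        r=np.hypot(P[...,0]-c[0],P[...,1]-c[1])
        m=(r<57)&(I.min(2)>75)&(P[...,2]<120)&(P[...,2]>75)
        print(n,c,m.sum(),np.percentile(P[m][:,2],[25,50,75]).round(1) if m.sum() else 0)
        k=(r<60)&(P[...,2]>120)&(P[...,2]<172)
        if k.sum()>50: print('  can',k.sum(),cv2.minAreaRect(P[k][:,:2].astype(np.float32)),np.percentile(P[k][:,2],[10,50,90]).round(1))
cv2.imwrite('pics/s3c.png',cv2.cvtColor(cv2.resize(cv2.imread('pics/side3.png')[...,::-1][120:270,140:340],(800,600),interpolation=2),cv2.COLOR_RGB2BGR))
E
```

```text
t 15.97 pos [619.  -95.9 225.3] closing dir deg 49.3 tilt [ 0. -0. -1.] F [0.4 0.4 0.1] w 85.6
[618. -96. 127.] n 3 per row [-0.0009  0.001   0.1311] total [-0.0028  0.0029  0.3933]
side (627.6, 134) 609 [111.6 112.5 113.4]
  can 344 ((628.1085205078125, 135.51144409179688), (41.32948303222656, 41.12706756591797), 68.03043365478516) [129.  159.5 164.5]
side (618.2, -96) 423 [84.  85.2 86.4]
  can 155 ((619.0061645507812, -93.93484497070312), (39.56812286376953, 41.10159683227539), 50.44424057006836) [124.7 134.9 137.9]
top (627.6, 134) 28 [110.6 112.  112.7]
top (618.2, -96) 794 [82.8 84.  85.3]
  can 247 ((617.10107421875, -95.64814758300781), (39.82861328125, 40.63159942626953), 50.877052307128906) [130.4 134.4 136.8]
wrist (627.6, 134) 2632 [111.2 111.6 112. ]
  can 386 ((644.2086791992188, 123.4598388671875), (37.843475341796875, 11.462372779846191), 49.3524284362793) [121.4 127.8 137.7]
wrist (618.2, -96) 8142 [83.9 84.3 84.8]
  can 2598 ((618.9878540039062, -95.73638153076172), (39.524192810058594, 39.84113693237305), 50.28367614746094) [132.2 134.4 136.7]
```

View pics/wrist3.png

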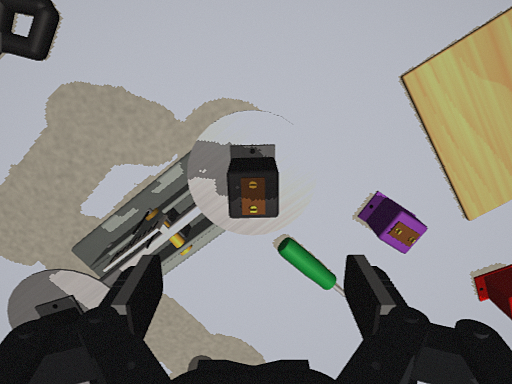

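The choke on pan B is upright at (253,185). That pan has dropped to 84 mm and pan A has risen to 112 mm, so the second choke is the heavy one. It goes to the tray.

Emit:
servo_tool:
  motion:
    - {"travel":[0,0,0.1],"rot":[0,0,0],"hand":1}
    - {"travel":[0,0,0.14],"rot":[0,0,0],"hand":1}
    - {"travel":[0,0,0.12],"rot":[0,0,0],"hand":1}
    - {"travel":[0,0,0.1],"rot":[0,0,0],"hand":1}
    - {"travel":[0,0,0.035],"rot":[0,0,0],"hand":1}
    - {"travel":[0,0,0],"rot":[0,0,0],"hand":1}
    - {"travel":[0,0,0],"rot":[0,0,0],"hand":1}

```text
clock: 16.7
position: [619.8, -96.0, 102.4]
ee_rot: [0.938, -0.347, 0.001, 0.0]
contact_force: [0.9, -0.5, -0.2]
gripper_width: 85.4
grasp_force: 0.0
```

Emit:
servo_tool:
  motion:
    - {"travel":[0,0,0],"rot":[0,0,0],"hand":0.2}
    - {"travel":[0,0,0],"rot":[0,0,0],"hand":0.2}
    - {"travel":[0,0,0],"rot":[0,0,0],"hand":0.2}
    - {"travel":[0,0,0],"rot":[0,0,0],"hand":0.2}
    - {"travel":[0,0,0],"rot":[0,0,0],"hand":0.2}
    - {"travel":[0,0,0],"rot":[0,0,0],"hand":0.2}
    - {"travel":[0,0,0],"rot":[0,0,0],"hand":0.2}

```text
clock: 17.28
position: [619.5, -96.0, 103.2]
ee_rot: [0.938, -0.347, 0.001, -0.0]
contact_force: [-2.3, 0.6, 6.0]
gripper_width: 39.0
grasp_force: 60.1
```

Emit:
servo_tool:
  motion:
    - {"travel":[0,0,-0.02],"rot":[0,0,0],"hand":0.2}
    - {"travel":[0,0,-0.02],"rot":[0,0,0],"hand":0.2}
    - {"travel":[0,0,-0.03],"rot":[0,0,0],"hand":0.2}
    - {"travel":[0,0,-0.05],"rot":[0,0,0],"hand":0.2}
    - {"travel":[0,0,-0.08],"rot":[0,0,0],"hand":0.2}
    - {"travel":[0,0,-0.1],"rot":[0,0,0],"hand":0.2}
    - {"travel":[0,0,-0.12],"rot":[0,0,0],"hand":0.2}
    - {"travel":[0,0,-0.14],"rot":[0,0,0],"hand":0.2}

```text
clock: 17.95
position: [617.5, -95.6, 241.1]
ee_rot: [0.938, -0.348, -0.002, 0.001]
contact_force: [0.2, 0.8, -2.3]
gripper_width: 39.1
grasp_force: 60.3
```

```bash
python3 - <<'E'
from h import *
plan((480,0,240),(434,356.5,240))
E
```

```text
t 17.95 pos [617.5 -95.6 241.1] closing dir deg 49.3 tilt [-0.005  0.001 -1.   ] F [ 0.2  0.8 -2.3] w 39.1
[480.   0. 240.] n 5 per row [-0.1333  0.0137  0.0014] total [-0.6665  0.0686  0.007 ]
[434.  356.5 240. ] n 10 per row [-0.1069 -0.0961  0.0002] total [-1.0691 -0.9614  0.0017]
```

Emit:
servo_tool:
  motion:
    - {"travel":[-0.0666,0.007,0],"rot":[0,0,0],"hand":0.2}
    - {"travel":[-0.1333,0.0137,0],"rot":[0,0,0],"hand":0.2}
    - {"travel":[-0.1333,0.0137,0],"rot":[0,0,0],"hand":0.2}
    - {"travel":[-0.1333,0.0137,0],"rot":[0,0,0],"hand":0.2}
    - {"travel":[-0.1333,0.0137,0],"rot":[0,0,0],"hand":0.2}
    - {"travel":[-0.0666,0.007,0],"rot":[0,0,0],"hand":0.2}
    - {"travel":[-0.1069,-0.0961,0],"rot":[0,0,0],"hand":0.2}
    - {"travel":[-0.1069,-0.0961,0],"rot":[0,0,0],"hand":0.2}
    - {"travel":[-0.1069,-0.0961,0],"rot":[0,0,0],"hand":0.2}
    - {"travel":[-0.1069,-0.0961,0],"rot":[0,0,0],"hand":0.2}

```text
clock: 18.78
position: [461.9, 143.5, 242.0]
ee_rot: [0.938, -0.348, -0.0, -0.0]
contact_force: [1.5, 0.4, -2.6]
gripper_width: 39.4
grasp_force: 61.4
```

Emit:
servo_tool:
  motion:
    - {"travel":[-0.1069,-0.0961,0],"rot":[0,0,0],"hand":0.2}
    - {"travel":[-0.1069,-0.0961,0],"rot":[0,0,0],"hand":0.2}
    - {"travel":[-0.1069,-0.0961,0],"rot":[0,0,0],"hand":0.2}
    - {"travel":[-0.1069,-0.0961,0],"rot":[0,0,0],"hand":0.2}
    - {"travel":[-0.1069,-0.0961,0],"rot":[0,0,0],"hand":0.2}
    - {"travel":[-0.1069,-0.0961,0],"rot":[0,0,0],"hand":0.2}

```text
clock: 19.28
position: [434.2, 357.6, 241.6]
ee_rot: [0.938, -0.347, -0.0, 0.0]
contact_force: [1.4, -0.6, -2.0]
gripper_width: 39.2
grasp_force: 61.4
```

Emit:
servo_tool:
  motion:
    - {"travel":[0,0,0],"rot":[0,0,-0.018],"hand":0.2}
    - {"travel":[0,0,0.05],"rot":[0,0,-0.018],"hand":0.2}
    - {"travel":[0,0,0.05],"rot":[0,0,-0.018],"hand":0.2}
    - {"travel":[0,0,0.08],"rot":[0,0,-0.018],"hand":0.2}
    - {"travel":[0,0,0.08],"rot":[0,0,-0.018],"hand":0.2}
    - {"travel":[0,0,0.08],"rot":[0,0,-0.018],"hand":0.2}
    - {"travel":[0,0,0.08],"rot":[0,0,-0.018],"hand":0.2}
    - {"travel":[0,0,0.08],"rot":[0,0,-0.018],"hand":0.2}
    - {"travel":[0,0,0],"rot":[0,0,0],"hand":0.2}
    - {"travel":[0,0,0],"rot":[0,0,0],"hand":0.2}

```text
clock: 20.12
position: [434.8, 355.5, 115.9]
ee_rot: [0.995, 0.096, -0.001, 0.001]
contact_force: [-0.0, 1.1, -2.1]
gripper_width: 39.1
grasp_force: 61.6
```

```bash
python3 - <<'E'
from h import *
plan((434,356.5,60),(434,356.5,23))
save("wrist","w4")
E
```

```text
t 20.12 pos [434.8 355.5 115.9] closing dir deg 101.0 tilt [-0.002 -0.002 -1.   ] F [-0.   1.1 -2.1] w 39.1
[434.  356.5  60. ] n 2 per row [-0.001  -0.0026  0.1119] total [-0.002  -0.0051  0.2237]
[434.  356.5  23. ] n 1 per row [ 0.0003 -0.0003  0.148 ] total [ 0.0003 -0.0003  0.148 ]
```

View pics/w4.png

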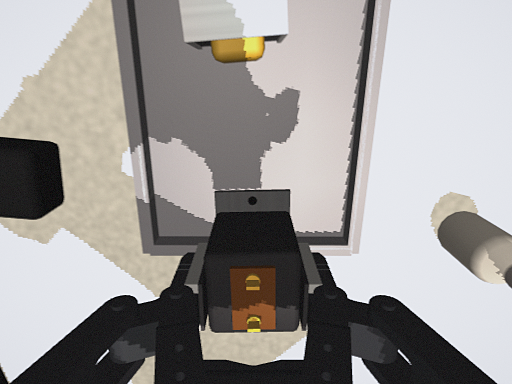

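The wrist view shows the held choke at (252,270), square to the tray. The transformer is far off at (235,30).

Emit:
servo_tool:
  motion:
    - {"travel":[0,-0.004,0.1],"rot":[0,0,0],"hand":0.2}
    - {"travel":[0,0,0.12],"rot":[0,0,0],"hand":0.2}
    - {"travel":[0,0,0.08],"rot":[0,0,0],"hand":0.2}
    - {"travel":[0,0,0.03],"rot":[0,0,0],"hand":0.2}
    - {"travel":[0,0,0.02],"rot":[0,0,0],"hand":0.2}
    - {"travel":[0,0,0.008],"rot":[0,0,0],"hand":0.2}
    - {"travel":[0,0,0],"rot":[0,0,0],"hand":0.2}
    - {"travel":[0,0,0],"rot":[0,0,0],"hand":0.2}
    - {"travel":[0,0,0],"rot":[0,0,0],"hand":0.2}

```text
clock: 20.92
position: [435.6, 357.9, 28.5]
ee_rot: [0.995, 0.097, 0.001, -0.001]
contact_force: [0.2, -0.5, -2.2]
gripper_width: 39.6
grasp_force: 61.7
```

Emit:
servo_tool:
  motion:
    - {"travel":[0,0,0.008],"rot":[0,0,0],"hand":0.2}
    - {"travel":[0,0,0.006],"rot":[0,0,0],"hand":0.2}
    - {"travel":[0,0,0.004],"rot":[0,0,0],"hand":0.2}
    - {"travel":[0,0,0.002],"rot":[0,0,0],"hand":0.2}
    - {"travel":[0,0,0],"rot":[0,0,0],"hand":0.2}
    - {"travel":[0,0,0],"rot":[0,0,0],"hand":0.2}
    - {"travel":[0,0,0],"rot":[0,0,0],"hand":0.2}

```text
clock: 21.5
position: [435.0, 357.1, 23.1]
ee_rot: [0.995, 0.097, 0.0, -0.0]
contact_force: [-3.2, -1.6, 5.6]
gripper_width: 39.0
grasp_force: 62.7
```

Contact with the tray floor. Opening and retreating.

Emit:
servo_tool:
  motion:
    - {"travel":[0,0,0],"rot":[0,0,0],"hand":0.6}
    - {"travel":[0,0,0],"rot":[0,0,0],"hand":0.8}
    - {"travel":[0,0,0],"rot":[0,0,0],"hand":1}
    - {"travel":[0,0,0],"rot":[0,0,0],"hand":1}
    - {"travel":[0,0,0],"rot":[0,0,0],"hand":1}
    - {"travel":[0,0,-0.06],"rot":[0,0,0],"hand":1}
    - {"travel":[0,0,-0.12],"rot":[0,0,0],"hand":1}
    - {"travel":[0,0,-0.14],"rot":[0,0,0],"hand":1}
    - {"travel":[0,0,-0.14],"rot":[0,0,0],"hand":1}
    - {"travel":[0,0,-0.14],"rot":[0,0,0],"hand":1}

```text
clock: 22.33
position: [434.8, 356.8, 173.5]
ee_rot: [0.995, 0.097, -0.0, 0.0]
contact_force: [0.2, 0.6, -0.0]
gripper_width: 85.9
grasp_force: 0.0
```

Emit:
servo_tool:
  motion:
    - {"travel":[-0.12,0,-0.06],"rot":[0,0,0],"hand":1}
    - {"travel":[-0.12,0,0],"rot":[0,0,0],"hand":1}
    - {"travel":[0,-0.14,0],"rot":[0,0,0],"hand":1}
    - {"travel":[0,-0.14,0],"rot":[0,0,0],"hand":1}
    - {"travel":[0,-0.14,0],"rot":[0,0,0],"hand":1}
    - {"travel":[0,-0.14,0],"rot":[0,0,0],"hand":1}
    - {"travel":[0,0,0],"rot":[0,0,0],"hand":1}
    - {"travel":[0,0,0],"rot":[0,0,0],"hand":1}

```text
clock: 23.0
position: [348.3, 484.0, 186.2]
ee_rot: [0.995, 0.098, -0.0, 0.0]
contact_force: [-1.5, -0.2, -0.2]
gripper_width: 85.5
grasp_force: 0.0
```

```bash
python3 - <<'E'
from h import *
plan()
st,I,D=save("top","t5");P=cloud("top",D)
for c,lo,hi in(((627.6,134),115,140),((435,357),48,58),((547,388),30,60)):
    k=(np.hypot(P[...,0]-c[0],P[...,1]-c[1])<45)&(P[...,2]>lo)&(P[...,2]<hi)
    print(c,k.sum(),cv2.minAreaRect(P[k][:,:2].astype(np.float32)) if k.sum() else 0,np.median(P[k][:,2]) if k.sum() else 0)
cv2.imwrite('pics/t5b.png',cv2.resize(cv2.cvtColor(I,cv2.COLOR_RGB2BGR),(800,600)))
E
```

```text
t 23.0 pos [348.3 484.  186.2] closing dir deg 101.3 tilt [-0.001 -0.001 -1.   ] F [-1.5 -0.2 -0.2] w 85.5
(627.6, 134) 255 ((626.3018798828125, 133.87864685058594), (40.143978118896484, 39.94631576538086), 68.17976379394531) 134.17380814989747
(435, 357) 201 ((432.8263244628906, 355.8287353515625), (40.180049896240234, 40.30348205566406), 13.496214866638184) 54.25107422570886
(547, 388) 303 ((547.3832397460938, 387.2970886230469), (45.636600494384766, 60.36725616455078), 14.504446029663086) 51.93238622073977
```

View pics/t5b.png

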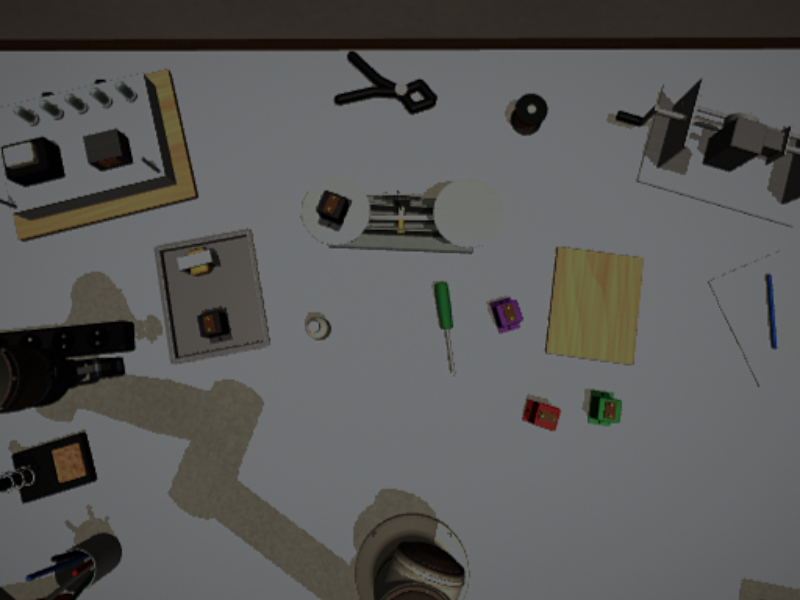

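The heavy choke stands in the tray at (213,323), clear of the transformer at (198,262). The light one stands on the balance at (332,207). The screwdriver and bottle are where they were. Handing in.

```bash
python3 -c "
from h import *
print(job_done())"
```

```text
the job is handed in; nothing more can be done
None
```

The job is handed in: the heavier choke (originally nearer the robot on the board) stands upright in the tray clear of the transformer, and the lighter one stands on the balance's left-hand pan as the robot sees it.

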